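# Wind the fit-up lift until the leg seats under its plate

## Robot

A 6-joint arm with a two-finger parallel gripper is mounted at the origin on the work surface. World frame = base frame: x ahead of the robot, y to its left, z up, the work surface at z = 0. Lengths are in m, angles in degrees, forces in N, time in s.
With the tool pointing down it reaches from about 0.4 to 0.825 m from the base axis. Payload 7 kg.
Tool frame: the origin (TCP) lies midway between the tips of the shut fingers; the grasp point (between the pads) lies 19 mm behind it; y points along the fingers, z is the direction in which the jaws open and shut, and the axes are right-handed (so a half turn about y gives the same grasp; the last joint's range is limited). The gripper opens to 88 mm and grips with 3 to 60 N. Pads are 19 mm wide; open, the fingers measure 130 mm over their backs; the gripper's body (78 mm by 193 mm) begins 47 mm behind the grasp point.
Start: joints at [-59.124, 20.546, 0.682, 0, -70.136, -16.507], TCP at [0.167, -0.654, 0.227] pointing down, gripper open.
Joint ranges: [-176.03, 176.03], [-82.01, 121.73], [-58.28, 71.71], [-173.87, 95.51], [-174.79, -0.11], [-173.66, 173.66]. Speed limits (degrees/s): [136.94, 136.94, 172.46, 180, 180, 180].

## Interface

Orientations are given as [roll, pitch, yaw] about the fixed x, y, z axes, in that order (R = Rz(yaw) Ry(pitch) Rx(roll)).
In Python, from plant import ctrl gives the robot as it stands.
- The arm moves only by the tool step_arm, never from a script. Its argument "rows" is a list that holds one entry, the list of rows, each a list of 7 numbers: the gripper command: -1 is shut, 1 is fully open, values between are in proportion, then the shift along the world's x, y, z in cm, then the turn, a rotation vector about the world's x, y, z in degrees. In form: [[[fingers, tx, ty, tz, rx, ry, rz], ...]]. A call has 1 to 12 rows; each row shifts and turns the commanded pose from where the row before left it; what a row does not reach is not made up. A row lasts 1/8 s, in which the tool goes at most 62.5 mm and 10.7 degrees, less where a joint would pass 70% of its speed; a pose out of reach is approached as far as the arm can. A call is refused whole if a number of a shift passes 6.25 or a number of a turn 10.7, either way. A call with a gripper value outside its range is refused whole. The fingers move at their own pace and stop on an object; the grip force is fixed at half the most. Time passes only in rows, so rows that do not move let the fingers close. It gives the time, the measured TCP pose, the force and the opening at its end, in the units of the state.
- ctrl.get_obs(): the state, without advancing time (a new reading comes with each control period).
- ctrl.snapshot(name): name is "side" or "top" or "wrist"; returns the picture (480x640x3 uint8, blue, green, red); there is no depth.
- ctrl.camera_params(name): a dict with "vertical_fov" (degrees; the focal length in pixels is half the picture's height over the tangent of half this angle, whatever the lens; pixels are square), "cx", "cy" (the principal point, pixels), "rvec" (rotation vector, rad) and "tvec" (3), from world to camera coordinates, as OpenCV has them. Camera axes: x right, y down, z forward; pixel columns grow to the right and rows downward; lengths in m; the calibration is good to about 2 mm. A picture is of the moment at which its call begins: read the wrist's pose just before it. camera_params takes no time and is no camera call; for the wrist camera it gives the pose at the moment of the call.
- ctrl.close_job(): hands the job in, once; it reports no verdict.
The state is a dict: "clock": time; "joint_pos": joint angles; "qvel": joint speeds; "tau": joint torques, N m; "tool_pos": TCP position; "orientation": TCP orientation; "force": force on the tool from outside, world axes, zero at the start; "moment": the same for the moment, N m; "opening": finger opening in m.
Only numpy, scipy, OpenCV 4.12 (cv2) and the standard library are available. Lean on these libraries where they do the work, as an engineer would, in place of code of your own. Each camera call takes 0.05 s, during which the arm holds its last target. There are 200 camera calls.

## Task

The steel leg standing on the saddle of the screw lift has to be brought up against the underside of the mounting plate held above it, ready for tacking. Take the crank off its parking pin, push it right down on the lift's square shaft and wind clockwise by its knob until the leg is seated snugly under the plate: stop once the crank has clearly stiffened, and do not force it. Leave the crank on the shaft and the other things on the bench where they lie.

Things in the scene. Friction and masses are not known exactly. Their poses are not given: they have to be found in the camera images.
- crank: Removable crank, 0.33 kg, steel with a black knob. Square hub 28 x 28 mm, 50 mm tall; origin at the centre of its underside, z up the hub. In the underside a square socket 13.5 mm wide, 30 mm deep, chamfered mouth, sides along x and y. A flat arm (14 wide, 22 to 30 mm above the underside) runs along +x to the knob at 60 mm. At the start it stands upright, socket over the rack's pin, any yaw.
- knob_mid (a point): Middle of the crank's knob: round, 24 mm across, 40 mm tall, upright on the arm's end, 60 mm out from the hub's axis along the crank's +x and 52 mm above the hub's underside. The knob revolves freely on its pin, so it can be held without turning the wrist while it is led round in a circle.
- rack: Wooden parking block 75 x 150 x 34 mm; origin at the centre of its underside, long side along y. A round pin 11 mm thick and 24 mm tall stands on it at y = +35 mm and holds the crank; some punches up to 30 mm tall stand at its other end (y below -25 mm).
- lift: Screw lift bolted to the bench: base 110 x 170 mm, two guide rods, upright screw, top plate 60 x 108 mm with its top at 165 mm, square shaft above. Origin at the base's underside under the screw. A carriage with a saddle on its +y side rises 10 mm per clockwise turn (seen from above), 36 mm at most, and stays where it is left. Turning is stiff: 6 to 8 N at the knob while nothing resists.
- seat (a point): Point on the lift's screw axis at the foot of the square shaft, 171 mm above the bench, on a collar: the crank's underside comes to rest here when it is right down.
- shaft_top (a point): Centre of the top face of the square shaft: 12 x 12 mm, 25 mm tall, steel, 196 mm above the bench. Its x and y axes are square to the flats, so the crank goes on in any of four yaws; the shaft's yaw differs each time.
- saddle (a point): Centre of the top of the saddle, a steel plate 66 x 66 mm on the lift's carriage, 115 mm to the side of the screw (lift's +y). Starts 62 to 64 mm above the bench and rises with winding.
- leg: Solid square steel bar end 50 x 50 x 65 mm, about 1.3 kg, standing upright and loose on the saddle; origin at the centre of its underside. It is to be pressed up against the plate.
- stand: Holding stand beside the lift: foot 150 x 90 mm, round column 28 mm thick and 210 mm tall; origin at the column's foot. Its arm holds a steel plate, 90 x 100 x 8 mm, level over the leg, 95 mm from the column. The plate's height differs and is not reported: 10 to 23 mm of gap over the leg, to be seen or felt. From the touch the push grows about 65 N per mm wound, and each 100 N adds about 2.7 N at the knob.
- hammer: Hammer lying on the bench, wooden handle, 260 mm long; leave alone.
- brush: Brush with a wooden handle, 220 mm long, lying on the bench; leave alone.
- ring_a: Flat steel ring, 72 mm across, 12 mm high, lying on the bench; leave alone.
- ring_b: Flat steel ring, 60 mm across, 12 mm high, lying on the bench; leave alone.
- offcut: Offcut of square steel tube, 90 x 30 x 30 mm, lying on the bench; leave alone.
- magnet: Red three-cornered welding magnet, 16 mm thick, about 100 mm a side, lying on the bench; leave alone.
Mind the look-alikes: they are no part of the job. Leave any brown look-alike of the leg alone. What is shaped like the crank but pink is not meant.

How it is judged:
By the outcome, as a careful person would: the job done as asked, in the order asked, and still so for the second after the job is handed in, with the robot touching nothing.
It also fails if it takes over 72 s, if anything falls off the work surface, if the arm or the gripper's body presses on something with over 40 N, if the wrist force passes 120 N, or if a joint passes its speed limit or range.

## Working session

There is one attempt and no reset: what is moved stays moved. The work goes in short steps, Python scripts to look and compute and a tool call to move; the robot and the scene stay as the last step left them, time stands still between calls to the robot, and variables do not carry over. Pictures are saved under pics/ and viewed, about 8 in all and at most 12, crops included, and the job is handed in when it is done.

Besides the shell and the picture viewer there is one more tool, called after "Emit:" as name([rows], argument=value, ...), one row to a line, values as JSON. step_arm: Moves the arm, as the interface text tells. Its arguments: {"type":"object","properties":{"rows":{"type":"array"}},"required":["rows"]}

```bash
mkdir -p pics; ls
python3 - <<'E'
from plant import ctrl
import cv2
for n in("side","top"):
    im=ctrl.snapshot(n); cv2.imwrite(f"pics/{n}0.png",im); print(n,ctrl.camera_params(n))
print(ctrl.get_obs())
E
```

```text
pics
side {'vertical_fov': 56.513375865495945, 'cx': 313.5463883309868, 'cy': 243.17367224114471, 'rvec': array([ 2.09632317, -0.10875546,  0.03128469]), 'tvec': array([-0.57568221,  0.14852258,  0.99641538])}
top {'vertical_fov': 54.087942246975686, 'cx': 315.3016897290352, 'cy': 243.2576007239029, 'rvec': array([ 2.11673794, -2.15259655,  0.17476314]), 'tvec': array([-0.00440617,  0.58709161,  1.01955436])}
{'clock': 0.1, 'joint_pos': array([-5.91210613e+01,  2.05879854e+01,  6.37882786e-01, -1.69581150e-02,
       -7.01352031e+01, -1.65073069e+01]), 'qvel': array([ 0.01636087, -0.05893908,  0.11075767,  0.05955492,  0.05829977,
       -0.04783752]), 'tau': array([-1.22171434e-03, -5.84165025e+01,  2.93753314e+01,  7.01560602e+00,
        1.02121293e-02, -6.74826288e-05]), 'tool_pos': array([ 0.16740455, -0.65345569,  0.22570277]), 'orientation': array([-8.99136803e+01,  8.95530532e-03,  1.43658643e+01]), 'force': array([-0.22340315, -0.43358869, -0.65490346]), 'moment': array([-0.01853678, -0.00213998,  0.02859098]), 'opening': 0.08744148607094973}
```

View pics/top0.png

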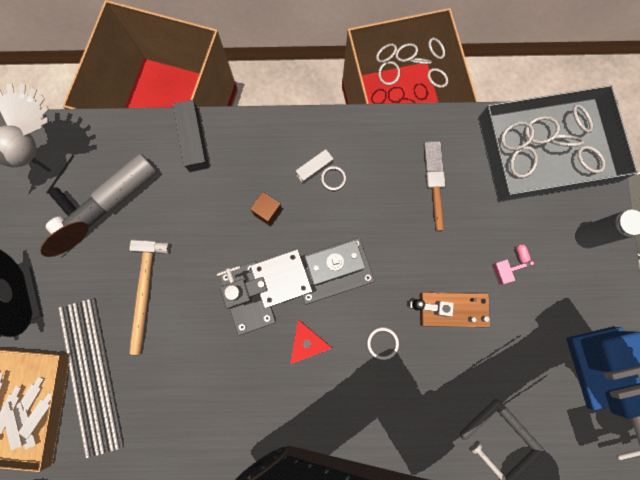

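View pics/side0.png

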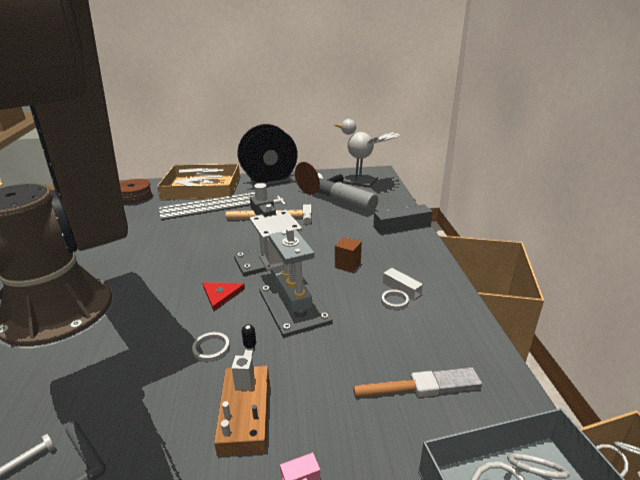

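The top view shows the crank hub at about (446,309) with its knob at (415,304), the shaft at about (336,262) and the plate at about (282,278). The pink crank near (505,270) is the decoy. Next I'll enlarge these areas.

```bash
cat > h.py <<'E'
import cv2,numpy as np
from plant import ctrl
def cam(n):
    p=ctrl.camera_params(n); f=240/np.tan(np.radians(p['vertical_fov']/2))
    return np.array([[f,0,p['cx']],[0,f,p['cy']],[0,0,1]]),np.array(p['rvec'],float),np.array(p['tvec'],float)
def ray(c,uv,z):
    K,r,t=c; R=cv2.Rodrigues(r)[0]; o=-R.T@t; d=R.T@np.linalg.inv(K)@[uv[0],uv[1],1]
    return o+d*(z-o[2])/d[2]
def proj(c,P):
    return cv2.projectPoints(np.array(P,float).reshape(-1,3),c[1],c[2],c[0],None)[0].reshape(-1,2)
def two(c1,u1,c2,u2):
    P=[c[0]@np.c_[cv2.Rodrigues(c[1])[0],c[2]] for c in(c1,c2)]
    X=cv2.triangulatePoints(P[0],P[1],np.array(u1,float).reshape(2,1),np.array(u2,float).reshape(2,1)); return (X[:3]/X[3]).ravel()
E
python3 - <<'E'
from h import *
t=cv2.imread('pics/top0.png')
a=cv2.resize(t[285:335,400:500],None,fx=6,fy=6,interpolation=2)
b=cv2.resize(t[235:310,210:380],None,fx=4,fy=4,interpolation=2)
c=np.zeros((600,680,3),np.uint8); c[:300,:600]=a; c[300:,:680]=b
cv2.imwrite('pics/c1.png',c)
T=cam('top')
print('hub',ray(T,(446,309),.084),'knob',ray(T,(415,304),.106),'shaft',ray(T,(336,262),.196))
K,r,tv=T; print(-cv2.Rodrigues(r)[0].T@tv)
E
```

```text
hub [ 0.43341005 -0.2920333   0.084     ] knob [ 0.44442222 -0.22159906  0.106     ] shaft [ 0.52484327 -0.05383351  0.196     ]
[ 0.41165482 -0.01437983  1.1020529 ]
```

View pics/c1.png

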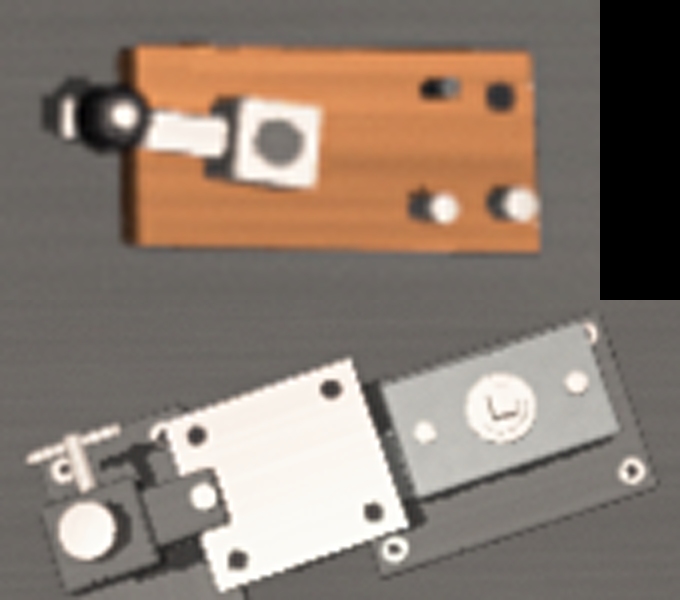

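Emit:
step_arm([
  [[1, 2.6, 3.6, 0.3, 0, 0, 7], [1, 2.6, 3.6, 0.3, 0, 0, 7], [1, 2.6, 3.6, 0.3, 0, 0, 7], [1, 2.6, 3.6, 0.3, 0, 0, 7], [1, 2.6, 3.6, 0.3, 0, 0, 7], [1, 2.6, 3.6, 0.3, 0, 0, 7], [1, 2.6, 3.6, 0.3, 0, 0, 7], [1, 2.6, 3.6, 0.3, 0, 0, 7], [1, 2.6, 3.6, 0.3, 0, 0, 7], [1, 2.6, 3.6, 0.3, 0, 0, 7], [1, 0, 0, 0, 0, 0, 0]],
])

```text
clock: 1.48
tool_pos: [0.4289, -0.2919, 0.2566]
orientation: [-90.0, -0.0, 84.6]
force: [-0.6, -0.4, 0.1]
opening: 0.0877
```

Run:
```python
from h import *
o=ctrl.get_obs(); W=cam('wrist'); im=ctrl.snapshot('wrist'); cv2.imwrite('pics/w1.png',im)
print(o['clock'],o['tool_pos'],o['orientation'],o['joint_pos'],o['force'])
R=cv2.Rodrigues(W[1])[0]; print(-R.T@W[2],R[2],W[0])
```

```text
1.475 [ 0.42887469 -0.29186087  0.25657645] [-9.00151181e+01 -1.44973815e-02  8.46450120e+01] [-1.25504683e+01  4.60292376e+00 -1.60860919e+01 -1.74003575e-02
 -6.92978020e+01  7.20162773e+00] [-0.64609671 -0.37906466  0.05074415]
[ 0.42241187 -0.36787522  0.41417434] [ 0.02587935  0.27660141 -0.9606362 ] [[381.3037079    0.         317.72522914]
 [  0.         381.3037079  239.36574343]
 [  0.           0.           1.        ]]
```

View pics/w1.png

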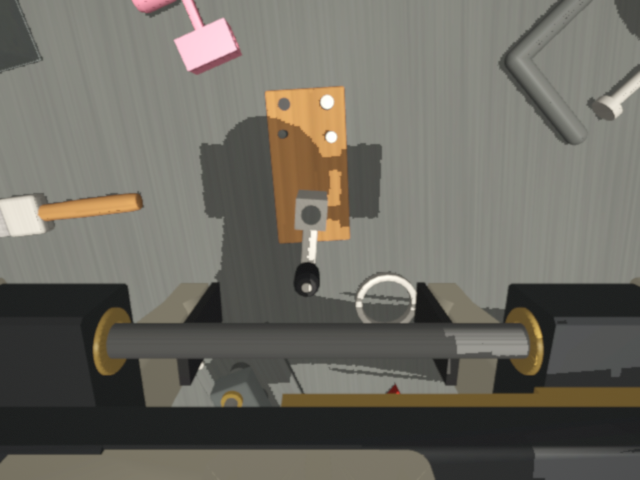

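The wrist view shows the crank hub's dimple at about (311,215), the knob at about (307,278), and the rack with its punches at the top of the picture. I'll enlarge the hub and compute its position.

Run:
```python
from h import *
im=cv2.imread('pics/w1.png'); W=cam('wrist')
cv2.imwrite('pics/c2.png',cv2.resize(im[180:305,270:350],None,fx=5,fy=4.8,interpolation=2))
T=cam('top')
for uv in[(311,215)]: print(ray(W,uv,.084))
print('top hub',ray(T,(446.3,308.8),.084),'knob',ray(T,(418.7,304.2),.104))
g=cv2.cvtColor(im,6); hsv=cv2.cvtColor(im,40)
m=((hsv[...,1]<40)&(g>75)).astype(np.uint8)[185:236,285:340]
n,l,s,c=cv2.connectedComponentsWithStats(m)
for i in range(1,n):
  if s[i,4]>60: print(s[i],c[i]+[285,185])
```

```text
[ 0.43419611 -0.29663863  0.084     ]
top hub [ 0.43382375 -0.29270223  0.084     ] knob [ 0.4439407  -0.22977774  0.104     ]
[  11    6   31   45 1203] [310.77306733 211.78553616]
```

View pics/c2.png

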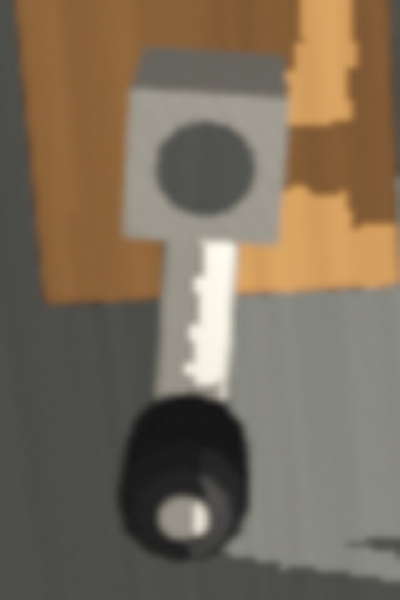

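Run:
```python
from h import *
W=cam('wrist')
c=[ray(W,(270+u/5,180+v/4.8),.084)[:2] for u,v in[(132,88),(288,97),(280,243),(122,238)]]
c=np.array(c); print(c, c.mean(0), ray(W,(270+205/5,180+168/4.8),.084))
for i in range(4):
  d=c[(i+1)%4]-c[i]; print(np.linalg.norm(d),np.degrees(np.arctan2(d[1],d[0])))
k=ray(W,(270+184/5,180+517/4.8),.106); d=k[:2]-c.mean(0); print(k,np.linalg.norm(d),np.degrees(np.arctan2(d[1],d[0])))
```

```text
[[ 0.44539107 -0.31267222]
 [ 0.41840523 -0.30840215]
 [ 0.42227576 -0.28112771]
 [ 0.45031597 -0.28480516]] [ 0.434097   -0.29675181] [ 0.43419611 -0.29663863  0.084     ]
0.027321585865965895 171.00844156483166
0.02754770782067209 81.9230507563076
0.02828032608611056 -7.47165179974247
0.02829889208847088 -100.02230335095234
[ 0.44354154 -0.23726555  0.106     ] 0.06023133993854137 80.97853837932954
```

Emit:
step_arm([
  [[1, 0.5, -0.36, -2, 0, 0, -3.1], [1, 0, 0, -4.5, 0, 0, 0], [1, 0, 0, -4.5, 0, 0, 0], [1, 0, 0, -4.5, 0, 0, 0], [1, 0, 0, -3, 0, 0, 0], [1, 0, 0, -2, 0, 0, 0], [1, 0, 0, 0, 0, 0, 0], [-1, 0, 0, 0, 0, 0, 0], [-1, 0, 0, 0, 0, 0, 0], [-1, 0, 0, 0, 0, 0, 0], [-1, 0, 0, 0, 0, 0, 0], [-1, 0, 0, 0, 0, 0, 0]],
])

```text
clock: 3.02
tool_pos: [0.4326, -0.2974, 0.0518]
orientation: [-90.0, 0.0, 81.3]
force: [-0.2, 0.2, -0.6]
opening: 0.043
```

Emit:
step_arm([
  [[-1, 0, 0, 0, 0, 0, 0], [-1, 0, 0, 0, 0, 0, 0], [-1, 0, 0, 0, 0, 0, 0], [-1, 0, 0, 0, 0, 0, 0], [-1, 0, 0, 0, 0, 0, 0]],
])

```text
clock: 3.65
tool_pos: [0.4331, -0.2976, 0.0518]
orientation: [-90.1, 0.0, 81.3]
force: [3.2, -0.7, 0.3]
opening: 0.0277
```

Emit:
step_arm([
  [[-1, 0, 0, 2, 0, 0, 0], [-1, 0, 0, 3, 0, 0, 0], [-1, 0, 0, 5, 0, 0, 0], [-1, 0.5, 2, 5.5, 0, 0, 0], [-1, 1.7, 5, 3, 0, 0, 0], [-1, 1.7, 4.8, 4, 0, 0, 0], [-1, 1.7, 4.8, 4, 0, 0, 0], [-1, 1.7, 4.8, 4, 0, 0, 0], [-1, 1.4, 3.4, 1.2, 0, 0, 0], [-1, 0, 0, 0, 0, 0, 0], [-1, 0, 0, 0, 0, 0, 0]],
])

```text
clock: 5.03
tool_pos: [0.5166, -0.0545, 0.363]
orientation: [-89.8, 0.0, 81.3]
force: [0.1, 0.3, -3.9]
opening: 0.0281
```

Run:
```python
from h import *
o=ctrl.get_obs(); W=cam('wrist'); im=ctrl.snapshot('wrist'); cv2.imwrite('pics/w2.png',im)
print(o['clock'],o['tool_pos'],o['orientation'],o['joint_pos'],o['force'],o['opening'])
u=proj(W,[.525,-.0555,.196])[0]; print(u); np.savez('w2.npz',K=W[0],r=W[1],t=W[2])
c=cv2.resize(im[150:290,270:370],None,fx=4,fy=4,interpolation=2)
b=cv2.resize(im[150:450],(400,0),fx=0,fy=0) if 0 else cv2.resize(im,(400,300))
out=np.zeros((560,800,3),np.uint8); out[:,:400]=c; out[:300,400:]=b; cv2.imwrite('pics/c3.png',out)
```

```text
5.025 [ 0.51659744 -0.0544782   0.36300224] [-8.98132922e+01  4.20679836e-02  8.12956947e+01] [ 1.56178982e+01  2.30989413e+00 -4.96940277e+00 -3.88620837e-02
 -8.29081675e+01 -2.43174110e+01] [ 0.08317872  0.32844115 -3.86595998] 0.028088732430337743
[308.17160556 220.43854946]
```

View pics/c3.png

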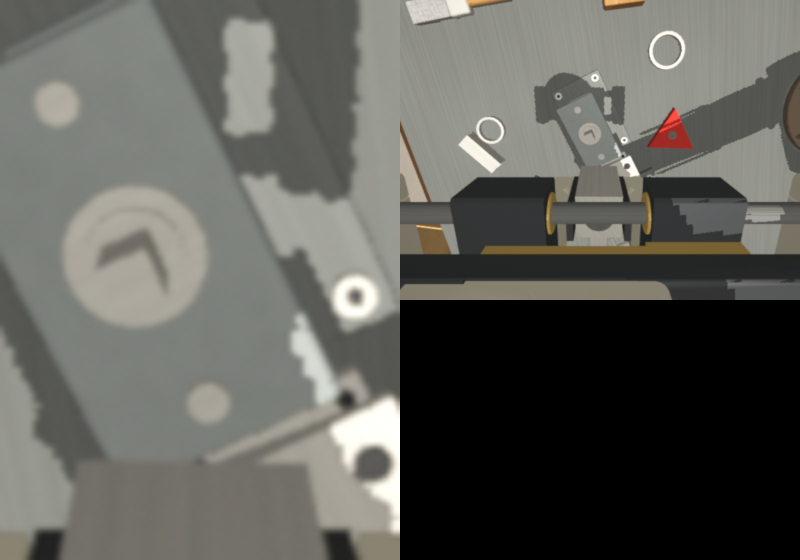

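Run:
```python
from h import *
z=np.load('w2.npz'); W=(z['K'],z['r'],z['t'])
c=np.array([ray(W,(270+u/4,150+v/4),.196)[:2] for u,v in[(97,268),(143,248),(167,292),(121,312)]])
print(c,c.mean(0))
for i in range(4):
  d=c[(i+1)%4]-c[i]; print(np.linalg.norm(d),np.degrees(np.arctan2(d[1],d[0])))
print('collar',ray(W,(270+135/4,150+257/4),.171))
```

```text
[[ 0.53649905 -0.06038137]
 [ 0.52588777 -0.06324092]
 [ 0.522269   -0.05275197]
 [ 0.53295519 -0.0498306 ]] [ 0.52940275 -0.05655122]
0.01098981976642187 -164.91810217726479
0.011095650167459989 109.03487054482612
0.011078316157431854 15.289829366952748
0.011130034825906618 -71.43351027060147
collar [ 0.52958601 -0.05627517  0.171     ]
```

Emit:
step_arm([
  [[-1, 0, 0.8, -2.2, 0, 0, 8.57], [-1, 0.1, 0.8, -2.2, 0, 0, 8.57], [-1, 0.1, 0.8, -2.2, 0, 0, 8.56], [-1, 0, 0.35, -2.2, 0, 0, 0], [-1, 0, 0, 0, 0, 0, 0], [-1, 0, 0, 0, 0, 0, 0]],
])

```text
clock: 5.82
tool_pos: [0.5199, -0.0277, 0.2771]
orientation: [-90.0, 0.0, 106.9]
force: [-0.9, -0.0, -2.9]
opening: 0.0277
```

Run:
```python
from h import *
o=ctrl.get_obs(); W=cam('wrist'); im=ctrl.snapshot('wrist'); cv2.imwrite('pics/w3.png',im)
print(o['clock'],o['tool_pos'],o['orientation'],o['joint_pos'],o['force'],o['opening'])
u=proj(W,[.529,-.0565,.196])[0]; print(u); np.savez('w3.npz',K=W[0],r=W[1],t=W[2],p=o['tool_pos'])
x,y=250,int(u[1])-60; print(x,y)
c=cv2.resize(im[y:y+150,x:x+133],None,fx=6,fy=4,interpolation=2)
c=cv2.resize(im[y:y+120,x:x+160],(800,600),interpolation=2)
c=np.clip((c.astype(float)-60)*1.6,0,255).astype(np.uint8)
cv2.imwrite('pics/c4.png',c)
```

```text
5.825 [ 0.51986011 -0.02772836  0.27709151] [-9.00171989e+01  2.77941203e-02  1.06913772e+02] [ 1.85872489e+01  4.10251733e+00 -1.39703281e+01  2.97552088e-02
 -7.19107770e+01 -1.68270770e+00] [-0.94117776 -0.02403495 -2.86199662] 0.027687236989533244
[317.30006892 204.95205854]
250 144
```

View pics/c4.png

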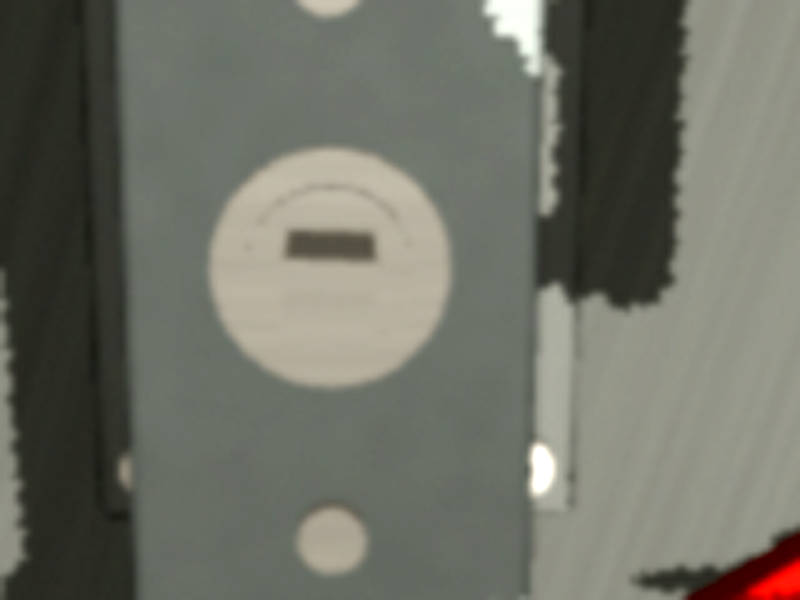

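Run:
```python
from h import *
from scipy.spatial.transform import Rotation as Ro
im=cv2.imread('pics/w3.png'); z=np.load('w3.npz'); W=(z['K'],z['r'],z['t']); p=z['p']
c=np.array([ray(W,(250+u/5,144+v/5),.196)[:2] for u,v in[(286,258),(376,261)]])
f=np.array([ray(W,(250+u/5,144+v/5),.171)[:2] for u,v in[(287,231),(376,234)]])
for q in(c,f):
  d=q[1]-q[0]; a=np.degrees(np.arctan2(d[1],d[0])); print(q,np.linalg.norm(d),a,a%90)
  n=np.array([d[1],-d[0]])/np.linalg.norm(d); 
  for s in(1,-1): print('  ctr',q.mean(0)+s*.006*n)
print('collar',ray(W,(250+330/5,144+267/5),.171))
yaw=np.radians(106.91); ex=np.array([np.cos(yaw),np.sin(yaw),0]); ej=np.array([-np.sin(yaw),np.cos(yaw),0])
for h in(-.017,.033):
  for j in(-.014,.014): print('hubcorner h',h,'j',j,proj(W,p+(-.014+.001)*ex+j*ej+[0,0,h])[0])
cv2.imwrite('pics/c5.png',cv2.resize(im[240:340,250:390],(784,560),interpolation=2))
```

```text
[[ 0.53683474 -0.06037292]
 [ 0.52585807 -0.06331111]] 0.011363112325937797 -165.01461000172966 14.985389998270335
  ctr [ 0.52979497 -0.05604606]
  ctr [ 0.53289784 -0.06763796]
[[ 0.53721007 -0.05981006]
 [ 0.52526514 -0.06300435]] 0.012364667139948304 -165.02839137516378 14.971608624836222
  ctr [ 0.52968756 -0.05561088]
  ctr [ 0.53278765 -0.06720353]
collar [ 0.53003832 -0.05672101  0.171     ]
hubcorner h -0.017 j -0.014 [289.16978942 264.92172558]
hubcorner h -0.017 j 0.014 [346.76333048 264.91902913]
hubcorner h 0.033 j -0.014 [279.20692835 312.35081691]
hubcorner h 0.033 j 0.014 [356.94641061 312.34539709]
```

View pics/c5.png

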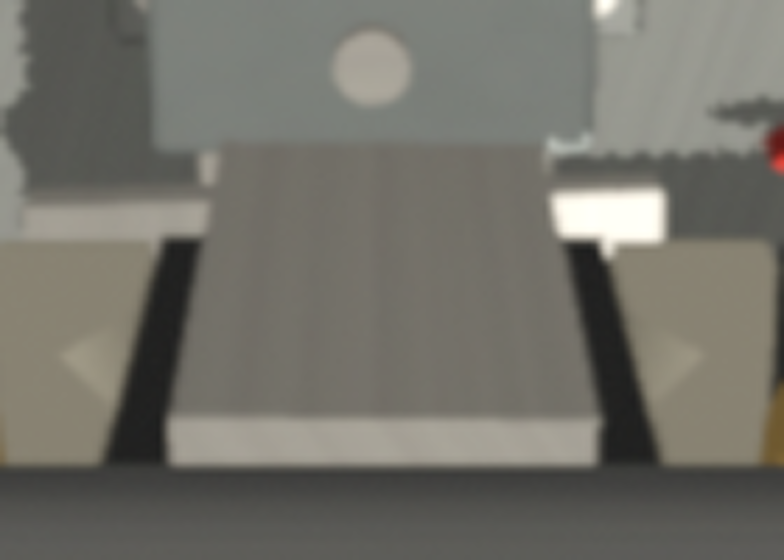

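Emit:
step_arm([
  [[-1, 0.5, -1.5, -1, 0, 0, -1.5], [-1, 0.57, -1.49, -2, 0, 0, 0], [-1, 0, 0, -2, 0, 0, 0], [-1, 0, 0, 0, 0, 0, 0], [-1, 0, 0, 0, 0, 0, 0]],
])

```text
clock: 6.5
tool_pos: [0.531, -0.0573, 0.2273]
orientation: [-90.1, 0.0, 105.4]
force: [-0.5, -0.9, -2.8]
opening: 0.0277
```

Emit:
step_arm([
  [[-1, 0, 0, -1, 0, 0, 0], [-1, 0, 0, -0.3, 0, 0, 0], [-1, 0, 0, -0.3, 0, 0, 0], [-1, 0, 0, -0.3, 0, 0, 0], [-1, 0, 0, 0, 0, 0, 0]],
])

```text
clock: 7.12
tool_pos: [0.5303, -0.0568, 0.2072]
orientation: [-90.0, -0.0, 105.5]
force: [0.8, 0.4, -2.3]
opening: 0.0279
```

Emit:
step_arm([
  [[-1, 0, 0, -0.5, 0, 0, 0], [-1, 0, 0, -0.5, 0, 0, 0], [-1, 0, 0, -0.5, 0, 0, 0], [-1, 0, 0, -0.2, 0, 0, 0], [-1, 0, 0, 0, 0, 0, 0]],
])

```text
clock: 7.75
tool_pos: [0.5303, -0.057, 0.1901]
orientation: [-90.0, 0.0, 105.5]
force: [-0.5, -0.4, -4.2]
opening: 0.028
```

Emit:
step_arm([
  [[-1, 0, 0, -0.1, 0, 0, 0], [-1, 0, 0, -0.1, 0, 0, 0], [-1, 0, 0, 0, 0, 0, 0]],
])

```text
clock: 8.12
tool_pos: [0.5307, -0.0569, 0.1888]
orientation: [-90.0, 0.0, 105.5]
force: [-1.1, -1.0, 0.6]
opening: 0.0278
```

Emit:
step_arm([
  [[-1, 0, 0, -0.1, 0, 0, 0], [-1, 0, 0, 0, 0, 0, 0]],
])

```text
clock: 8.38
tool_pos: [0.5307, -0.057, 0.1887]
orientation: [-90.1, 0.0, 105.5]
force: [-2.7, -1.0, 7.3]
opening: 0.028
```

Emit:
step_arm([
  [[0.4, 0, 0, 0.1, 0, 0, 0], [0.4, 0, 0, 0, 0, 0, 0], [0.4, 0, 0, 0, 0, 0, 0], [0.4, 0, 0, 0, 0, 0, 0], [0.4, 0, 0, 0, 0, 0, 0], [0.4, 0, 0, 0.9, 0, 0, 0], [0.4, -0.4, 1.5, 0.9, 0, 0, 0], [0.4, -0.4, 1.5, 0, 0, 0, 0], [0.4, -0.4, 1.5, 0, 0, 0, 0], [0.4, -0.45, 1.38, 0, 0, 0, 0], [0.4, 0, 0, 0, 0, 0, 0]],
])

```text
clock: 9.75
tool_pos: [0.5135, 0.0031, 0.2063]
orientation: [-90.0, -0.0, 105.6]
force: [0.1, -1.0, 0.3]
opening: 0.0612
```

Run:
```python
from h import *
o=ctrl.get_obs(); print(o['clock'],o['tool_pos'],o['force'],o['opening'])
t=ctrl.snapshot('top'); s=ctrl.snapshot('side')
cv2.imwrite('pics/t2.png',t);cv2.imwrite('pics/s2.png',s)
a=cv2.resize(s[160:340,220:360],(466,600),interpolation=2); b=cv2.resize(t[220:340,270:350],(334,500),interpolation=2)
out=np.zeros((600,800,3),np.uint8); out[:,:466]=a; out[:500,466:]=b; cv2.imwrite('pics/c6.png',out)
```

```text
9.75 [0.5134966  0.00313511 0.20631828] [ 0.1411465  -1.01714267  0.28830353] 0.06119021492514294
```

View pics/c6.png

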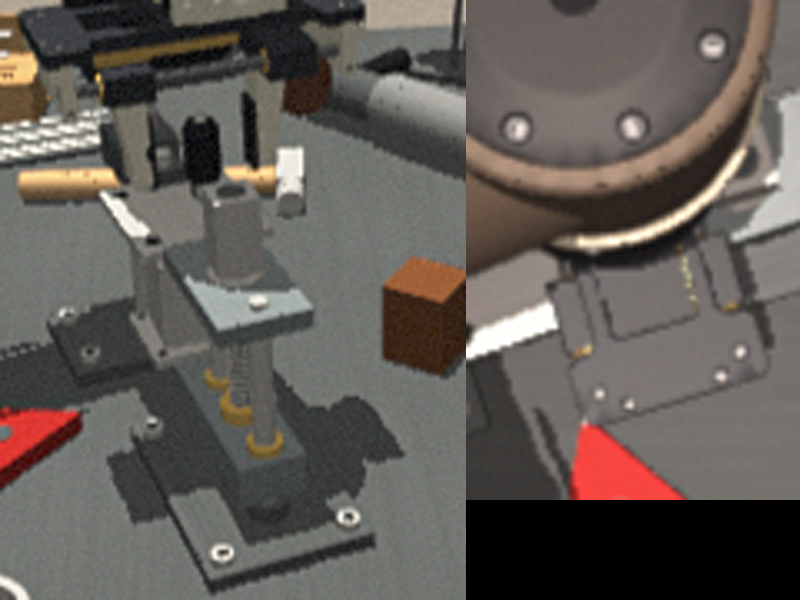

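The side view shows the crank hub flush on the collar and the knob, at about (200,150) in the crop, between the open fingers. Next I close on the knob.

Emit:
step_arm([
  [[-1, 0, 0, 0.1, 0, 0, 0], [-1, 0, 0, 0, 0, 0, 0], [-1, 0, 0, 0, 0, 0, 0], [-1, 0, 0, 0, 0, 0, 0], [-1, 0, 0, 0, 0, 0, 0], [-1, 0, 0, 0, 0, 0, 0]],
])

```text
clock: 10.6
tool_pos: [0.5139, 0.0018, 0.2074]
orientation: [-90.0, 0.0, 105.5]
force: [0.2, -0.6, -0.7]
opening: 0.0234
```

```bash
cat >> h.py <<'E'
C=np.array([.5302,-.0560])
def wind(n,st,p=None):
    o=ctrl.get_obs(); p=o['tool_pos'][:2] if p is None else np.array(p); d=p-C; a=np.arctan2(d[1],d[0])
    print('ang',np.degrees(a),'rad',np.hypot(*d),'F',o['force'],'tang',o['force'][:2]@[-np.sin(a),np.cos(a)],'rad',o['force'][:2]@[np.cos(a),np.sin(a)])
    cur=p*100; rows=[]
    for i in range(1,n+1):
        b=a-np.radians(st*i); q=(C+.06*np.array([np.cos(b),np.sin(b)]))*100
        s=np.round(q-cur,2); cur=cur+s; rows.append([-1,float(s[0]),float(s[1]),0,0,0,0])
    print(rows,cur/100)
E
python3 -c "
from h import *
wind(6,10)"
```

```text
ang 105.71427362522057 rad 0.06005761528846131 F [ 0.2257844  -0.6484193  -0.73320843] tang -0.04172749652591389 rad -0.6853356882619428
[[-1, 1.03, 0.19, 0, 0, 0, 0], [-1, 1.04, 0.01, 0, 0, 0, 0], [-1, 1.04, -0.17, 0, 0, 0, 0], [-1, 0.98, -0.34, 0, 0, 0, 0], [-1, 0.92, -0.51, 0, 0, 0, 0], [-1, 0.81, -0.67, 0, 0, 0, 0]] [ 0.57213398 -0.01308708]
```

Emit:
step_arm([
  [[-1, 1.03, 0.19, 0, 0, 0, 0], [-1, 1.04, 0.01, 0, 0, 0, 0], [-1, 1.04, -0.17, 0, 0, 0, 0], [-1, 0.98, -0.34, 0, 0, 0, 0], [-1, 0.92, -0.51, 0, 0, 0, 0], [-1, 0.81, -0.67, 0, 0, 0, 0]],
])

```text
clock: 11.35
tool_pos: [0.5716, -0.0128, 0.2073]
orientation: [-89.8, -0.1, 105.5]
force: [-6.5, 2.2, 6.4]
opening: 0.0231
```

```bash
python3 -c "
from h import *
print(ctrl.get_obs()['tool_pos'],ctrl.get_obs()['opening'])
wind(12,15,[.5721,-.0131])
o=ctrl.get_obs();d=o['tool_pos'][:2]-C;print(np.degrees(np.arctan2(d[1],d[0])),np.hypot(*d))"
```

```text
[ 0.57161066 -0.0127533   0.20728346] 0.023103953738092847
ang 45.675626460461885 rad 0.05996682416136446 F [-6.47436925  2.17314937  6.40314902] tang 6.150157272163402 rad -2.969107769978911
[[-1, 0.97, -1.23, 0, 0, 0, 0], [-1, 0.62, -1.44, 0, 0, 0, 0], [-1, 0.22, -1.55, 0, 0, 0, 0], [-1, -0.19, -1.55, 0, 0, 0, 0], [-1, -0.58, -1.46, 0, 0, 0, 0], [-1, -0.94, -1.25, 0, 0, 0, 0], [-1, -1.23, -0.97, 0, 0, 0, 0], [-1, -1.44, -0.62, 0, 0, 0, 0], [-1, -1.55, -0.22, 0, 0, 0, 0], [-1, -1.55, 0.19, 0, 0, 0, 0], [-1, -1.46, 0.58, 0, 0, 0, 0], [-1, -1.25, 0.94, 0, 0, 0, 0]] [ 0.4883 -0.0989]
46.242428240617514 0.05987587463672157
```

Emit:
step_arm([
  [[-1, 0.97, -1.23, 0, 0, 0, 0], [-1, 0.62, -1.44, 0, 0, 0, 0], [-1, 0.22, -1.55, 0, 0, 0, 0], [-1, -0.19, -1.55, 0, 0, 0, 0], [-1, -0.58, -1.46, 0, 0, 0, 0], [-1, -0.94, -1.25, 0, 0, 0, 0], [-1, -1.23, -0.97, 0, 0, 0, 0], [-1, -1.44, -0.62, 0, 0, 0, 0], [-1, -1.55, -0.22, 0, 0, 0, 0], [-1, -1.55, 0.19, 0, 0, 0, 0], [-1, -1.46, 0.58, 0, 0, 0, 0], [-1, -1.25, 0.94, 0, 0, 0, 0]],
])

```text
clock: 12.85
tool_pos: [0.4894, -0.1006, 0.2084]
orientation: [-90.0, 0.2, 105.5]
force: [1.6, -7.4, 2.0]
opening: 0.0233
```

```bash
python3 -c "
from h import *
wind(9,15)
wind(9,15,[.4883,-.0989])
o=ctrl.get_obs();print(o['tool_pos'],o['opening'],o['orientation'])"
```

```text
ang -132.47926372710302 rad 0.06044866194607451 F [ 1.58982828 -7.3638074   1.95060985] tang 6.14548394463496 rad 4.357320326512498
[[-1, -0.98, 1.23, 0, 0, 0, 0], [-1, -0.66, 1.42, 0, 0, 0, 0], [-1, -0.27, 1.54, 0, 0, 0, 0], [-1, 0.13, 1.56, 0, 0, 0, 0], [-1, 0.54, 1.48, 0, 0, 0, 0], [-1, 0.9, 1.28, 0, 0, 0, 0], [-1, 1.2, 1.01, 0, 0, 0, 0], [-1, 1.42, 0.66, 0, 0, 0, 0], [-1, 1.54, 0.27, 0, 0, 0, 0]] [0.52757761 0.00391779]
ang -134.32437353953807 rad 0.05996682416136442 F [ 1.58982828 -7.3638074   1.95060985] tang 6.2825932228078125 rad 4.157190846994446
[[-1, -0.97, 1.23, 0, 0, 0, 0], [-1, -0.62, 1.44, 0, 0, 0, 0], [-1, -0.22, 1.55, 0, 0, 0, 0], [-1, 0.19, 1.55, 0, 0, 0, 0], [-1, 0.58, 1.46, 0, 0, 0, 0], [-1, 0.94, 1.25, 0, 0, 0, 0], [-1, 1.23, 0.97, 0, 0, 0, 0], [-1, 1.44, 0.62, 0, 0, 0, 0], [-1, 1.55, 0.22, 0, 0, 0, 0]] [0.5295 0.004 ]
[ 0.48937761 -0.10058221  0.20843405] 0.023271480056957197 [-90.0444698    0.19779642 105.46111225]
```

Emit:
step_arm([
  [[-1, -0.97, 1.23, 0, 0, 0, 0], [-1, -0.62, 1.44, 0, 0, 0, 0], [-1, -0.22, 1.55, 0, 0, 0, 0], [-1, 0.19, 1.55, 0, 0, 0, 0], [-1, 0.58, 1.46, 0, 0, 0, 0], [-1, 0.94, 1.25, 0, 0, 0, 0], [-1, 1.23, 0.97, 0, 0, 0, 0], [-1, 1.44, 0.62, 0, 0, 0, 0], [-1, 1.55, 0.22, 0, 0, 0, 0]],
])

```text
clock: 13.98
tool_pos: [0.5288, 0.0036, 0.2072]
orientation: [-89.8, 0.0, 105.5]
force: [-6.1, -4.9, 5.4]
opening: 0.023
```

```bash
python3 -c "
from h import *
wind(6,10,[.5295,.004])
o=ctrl.get_obs();print(o['tool_pos'],o['opening'],o['orientation'])
s=ctrl.snapshot('side');cv2.imwrite('pics/s3.png',s)
cv2.imwrite('pics/c7.png',cv2.resize(s[200:285,225:325],(700,595),interpolation=2))"
```

```text
ang 90.66842043560393 rad 0.06000408319439603 F [-6.14860384 -4.89727745  5.41912518] tang 6.205316452040604 rad -4.825215369694659
[[-1, 1.04, -0.08, 0, 0, 0, 0], [-1, 1.02, -0.26, 0, 0, 0, 0], [-1, 0.95, -0.43, 0, 0, 0, 0], [-1, 0.86, -0.59, 0, 0, 0, 0], [-1, 0.75, -0.73, 0, 0, 0, 0], [-1, 0.61, -0.85, 0, 0, 0, 0]] [ 0.5818 -0.0254]
[0.52879927 0.00361333 0.20724541] 0.022988664693659962 [-8.97745371e+01  3.63411312e-02  1.05484228e+02]
```

View pics/c7.png

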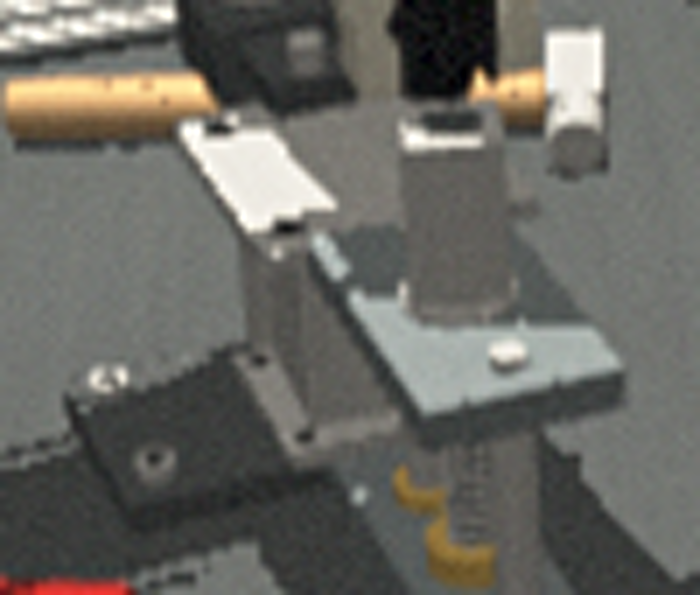

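Emit:
step_arm([
  [[-1, 1.04, -0.08, 0, 0, 0, 0], [-1, 1.02, -0.26, 0, 0, 0, 0], [-1, 0.95, -0.43, 0, 0, 0, 0], [-1, 0.86, -0.59, 0, 0, 0, 0], [-1, 0.75, -0.73, 0, 0, 0, 0], [-1, 0.61, -0.85, 0, 0, 0, 0]],
])

```text
clock: 14.78
tool_pos: [0.5814, -0.0247, 0.2075]
orientation: [-89.9, -0.1, 105.5]
force: [-7.0, 4.2, 6.6]
opening: 0.0231
```

```bash
python3 -c "
from h import *
wind(6,10,[.5818,-.0254])"
```

```text
ang 30.66892664971494 rad 0.059990999324898715 F [-6.97801882  4.15848962  6.62683391] tang 7.136161174934026 rad -3.880848655231391
[[-1, 0.45, -0.94, 0, 0, 0, 0], [-1, 0.29, -1.01, 0, 0, 0, 0], [-1, 0.1, -1.04, 0, 0, 0, 0], [-1, -0.08, -1.04, 0, 0, 0, 0], [-1, -0.26, -1.02, 0, 0, 0, 0], [-1, -0.43, -0.95, 0, 0, 0, 0]] [ 0.5825 -0.0854]
```

Emit:
step_arm([
  [[-1, 0.45, -0.94, 0, 0, 0, 0], [-1, 0.29, -1.01, 0, 0, 0, 0], [-1, 0.1, -1.04, 0, 0, 0, 0], [-1, -0.08, -1.04, 0, 0, 0, 0], [-1, -0.26, -1.02, 0, 0, 0, 0], [-1, -0.43, -0.95, 0, 0, 0, 0]],
])

```text
clock: 15.52
tool_pos: [0.5845, -0.0838, 0.208]
orientation: [-90.2, -0.1, 105.5]
force: [1.5, 7.1, 1.9]
opening: 0.0229
```

```bash
python3 -c "
from h import *
wind(6,10,[.5825,-.0854])"
```

```text
ang -29.342147284003506 rad 0.059997083262438695 F [1.49312565 7.08619377 1.91454462] tang 6.908766317035743 rad -2.1708326189997433
[[-1, -0.59, -0.86, 0, 0, 0, 0], [-1, -0.73, -0.75, 0, 0, 0, 0], [-1, -0.85, -0.61, 0, 0, 0, 0], [-1, -0.94, -0.45, 0, 0, 0, 0], [-1, -1.01, -0.29, 0, 0, 0, 0], [-1, -1.04, -0.1, 0, 0, 0, 0]] [ 0.5309 -0.116 ]
```

Emit:
step_arm([
  [[-1, -0.59, -0.86, 0, 0, 0, 0], [-1, -0.73, -0.75, 0, 0, 0, 0], [-1, -0.85, -0.61, 0, 0, 0, 0], [-1, -0.94, -0.45, 0, 0, 0, 0], [-1, -1.01, -0.29, 0, 0, 0, 0], [-1, -1.04, -0.1, 0, 0, 0, 0]],
])

```text
clock: 16.27
tool_pos: [0.5346, -0.1164, 0.2088]
orientation: [-90.4, 0.2, 105.5]
force: [8.1, -5.1, -0.8]
opening: 0.0234
```

```bash
python3 -c "
from h import *
wind(6,10,[.5309,-.116])"
```

```text
ang -89.33157956439608 rad 0.060004083194396034 F [ 8.10379851 -5.08035314 -0.76262096] tang 8.043980305828057 rad 5.174545307856549
[[-1, -1.04, 0.08, 0, 0, 0, 0], [-1, -1.02, 0.26, 0, 0, 0, 0], [-1, -0.95, 0.43, 0, 0, 0, 0], [-1, -0.86, 0.59, 0, 0, 0, 0], [-1, -0.75, 0.73, 0, 0, 0, 0], [-1, -0.61, 0.85, 0, 0, 0, 0]] [ 0.4786 -0.0866]
```

Emit:
step_arm([
  [[-1, -1.04, 0.08, 0, 0, 0, 0], [-1, -1.02, 0.26, 0, 0, 0, 0], [-1, -0.95, 0.43, 0, 0, 0, 0], [-1, 0, 0, 0, 0, 0, 0]],
])

```text
clock: 16.77
tool_pos: [0.5016, -0.1093, 0.2084]
orientation: [-90.1, 0.1, 105.5]
force: [0.1, -7.2, 2.1]
opening: 0.0232
```

```bash
python3 -c "
from h import *
wind(4,10,[.5008,-.1083])
wind(1,1)"
```

```text
ang -119.3421472840035 rad 0.05999708326243867 F [ 0.09683495 -7.16312421  2.12737471] tang 3.594513402867067 rad 6.196708713049575
[[-1, -0.86, 0.59, 0, 0, 0, 0], [-1, -0.75, 0.73, 0, 0, 0, 0], [-1, -0.61, 0.85, 0, 0, 0, 0], [-1, -0.45, 0.94, 0, 0, 0, 0]] [ 0.4741 -0.0772]
ang -118.23181551095789 rad 0.06050838417011247 F [ 0.09683495 -7.16312421  2.12737471] tang 3.473760313225462 rad 6.265198701081654
[[-1, -0.07, 0.1, 0, 0, 0, 0]] [ 0.50087711 -0.10831036]
```

```bash
sed -i 's/^C=.*/C=np.array([.5302,-.0568])/' h.py; python3 -c "
from h import *
wind(6,10,[.5008,-.1083])"
```

```text
ang -119.72091318308698 rad 0.05930101179575267 F [ 0.09683495 -7.16312421  2.12737471] tang 3.6353992188021214 rad 6.172811190835859
[[-1, -0.89, 0.54, 0, 0, 0, 0], [-1, -0.75, 0.73, 0, 0, 0, 0], [-1, -0.6, 0.85, 0, 0, 0, 0], [-1, -0.45, 0.95, 0, 0, 0, 0], [-1, -0.27, 1.01, 0, 0, 0, 0], [-1, -0.1, 1.04, 0, 0, 0, 0]] [ 0.4702 -0.0571]
```

Emit:
step_arm([
  [[-1, -0.89, 0.54, 0, 0, 0, 0], [-1, -0.75, 0.73, 0, 0, 0, 0], [-1, -0.6, 0.85, 0, 0, 0, 0], [-1, -0.45, 0.95, 0, 0, 0, 0], [-1, -0.27, 1.01, 0, 0, 0, 0], [-1, -0.1, 1.04, 0, 0, 0, 0]],
])

```text
clock: 17.52
tool_pos: [0.4702, -0.058, 0.2079]
orientation: [-90.0, 0.1, 105.5]
force: [-1.4, -6.5, 1.8]
opening: 0.0231
```

```bash
python3 -c "
from h import *
wind(3,10,[.4702,-.0571])
wind(1,1)"
```

```text
ang -179.71352348972295 rad 0.060000749995312554 F [-1.37063755 -6.53175902  1.79373959] tang 6.524824277162838 rad 1.403278802013654
[[-1, 0.09, 1.04, 0, 0, 0, 0], [-1, 0.26, 1.01, 0, 0, 0, 0], [-1, 0.44, 0.95, 0, 0, 0, 0]] [ 0.4781 -0.0271]
ang -178.89768982444292 rad 0.05996182339025042 F [-1.37063755 -6.53175902  1.79373959] tang 6.504182249997855 rad 1.4960402744736776
[[-1, -0.0, 0.1, 0, 0, 0, 0]] [ 0.47024927 -0.05695353]
```

```bash
python3 -c "
from h import *
wind(12,10,[.4702,-.0571])"
```

```text
ang -179.71352348972295 rad 0.060000749995312554 F [-1.37063755 -6.53175902  1.79373959] tang 6.524824277162838 rad 1.403278802013654
[[-1, 0.09, 1.04, 0, 0, 0, 0], [-1, 0.26, 1.01, 0, 0, 0, 0], [-1, 0.44, 0.95, 0, 0, 0, 0], [-1, 0.59, 0.86, 0, 0, 0, 0], [-1, 0.74, 0.75, 0, 0, 0, 0], [-1, 0.85, 0.6, 0, 0, 0, 0], [-1, 0.95, 0.45, 0, 0, 0, 0], [-1, 1.01, 0.27, 0, 0, 0, 0], [-1, 1.04, 0.1, 0, 0, 0, 0], [-1, 1.04, -0.09, 0, 0, 0, 0], [-1, 1.01, -0.26, 0, 0, 0, 0], [-1, 0.95, -0.44, 0, 0, 0, 0]] [ 0.5599 -0.0047]
```

Emit:
step_arm([
  [[-1, 0.09, 1.04, 0, 0, 0, 0], [-1, 0.26, 1.01, 0, 0, 0, 0], [-1, 0.44, 0.95, 0, 0, 0, 0], [-1, 0.59, 0.86, 0, 0, 0, 0], [-1, 0.74, 0.75, 0, 0, 0, 0]],
])

```text
clock: 18.15
tool_pos: [0.4906, -0.0116, 0.2074]
orientation: [-89.8, 0.0, 105.5]
force: [-5.2, -4.6, 4.1]
opening: 0.0229
```

```bash
python3 -c "
from h import *
wind(1,1)"
```

```text
ang 131.23591459493906 rad 0.06015158860084654 F [-5.245432   -4.57538967  4.10088438] tang 6.96049297677658 rad 0.016882406005332785
[[-1, 0.09, 0.06, 0, 0, 0, 0]] [ 0.49145042 -0.01096589]
```

Emit:
step_arm([
  [[-1, 0.85, 0.6, 0, 0, 0, 0], [-1, 0.95, 0.45, 0, 0, 0, 0], [-1, 1.01, 0.27, 0, 0, 0, 0], [-1, 1.04, 0.1, 0, 0, 0, 0]],
])

```text
clock: 18.65
tool_pos: [0.5291, 0.0034, 0.2073]
orientation: [-89.8, -0.0, 105.5]
force: [-6.3, -0.5, 4.8]
opening: 0.023
```

```bash
python3 -c "
from h import *
wind(1,1)"
```

```text
ang 91.01952276055876 rad 0.06017416762765466 F [-6.25626453 -0.52085613  4.84236966] tang 6.264541744275927 rad -0.40945539195671277
[[-1, 0.11, -0.02, 0, 0, 0, 0]] [0.53022932 0.00316464]
```

Emit:
step_arm([
  [[-1, 1.04, -0.09, 0, 0, 0, 0], [-1, 1.01, -0.26, 0, 0, 0, 0], [-1, 0.95, -0.44, 0, 0, 0, 0]],
])

```text
clock: 19.02
tool_pos: [0.5595, -0.0042, 0.2074]
orientation: [-89.9, -0.1, 105.5]
force: [-6.9, 2.2, 6.7]
opening: 0.0233
```

```bash
python3 -c "
from h import *
wind(1,1)
wind(12,10,[.5599,-.0047])"
```

```text
ang 60.91051662883394 rad 0.06020630610424416 F [-6.86197728  2.22592392  6.74467037] tang 7.078606129840339 rad -1.3909725906608297
[[-1, 0.08, -0.07, 0, 0, 0, 0]] [ 0.5602708  -0.00488803]
ang 60.314369746582884 rad 0.05997082624076474 F [-6.86197728  2.22592392  6.74467037] tang 7.063750546848904 rad -1.4645469269623042
[[-1, 0.86, -0.59, 0, 0, 0, 0], [-1, 0.75, -0.74, 0, 0, 0, 0], [-1, 0.6, -0.85, 0, 0, 0, 0], [-1, 0.45, -0.95, 0, 0, 0, 0], [-1, 0.27, -1.01, 0, 0, 0, 0], [-1, 0.1, -1.04, 0, 0, 0, 0], [-1, -0.09, -1.04, 0, 0, 0, 0], [-1, -0.26, -1.01, 0, 0, 0, 0], [-1, -0.44, -0.95, 0, 0, 0, 0], [-1, -0.59, -0.86, 0, 0, 0, 0], [-1, -0.74, -0.75, 0, 0, 0, 0], [-1, -0.85, -0.6, 0, 0, 0, 0]] [ 0.5605 -0.1086]
```

Emit:
step_arm([
  [[-1, 0.86, -0.59, 0, 0, 0, 0], [-1, 0.75, -0.74, 0, 0, 0, 0], [-1, 0.6, -0.85, 0, 0, 0, 0]],
])

```text
clock: 19.4
tool_pos: [0.5818, -0.0256, 0.2075]
orientation: [-89.9, -0.1, 105.5]
force: [-6.2, 5.2, 7.8]
opening: 0.0227
```

```bash
python3 -c "
from h import *
wind(1,1)"
```

```text
ang 31.17013437064971 rad 0.06035397314722637 F [-6.16770981  5.15866335  7.76733032] tang 7.6062185093268715 rad -2.6072767105908055
[[-1, 0.02, -0.11, 0, 0, 0, 0]] [ 0.58204092 -0.02666193]
```

Emit:
step_arm([
  [[-1, 0.45, -0.95, 0, 0, 0, 0], [-1, 0.27, -1.01, 0, 0, 0, 0], [-1, 0.1, -1.04, 0, 0, 0, 0]],
])

```text
clock: 19.77
tool_pos: [0.5908, -0.0548, 0.2077]
orientation: [-90.1, -0.1, 105.5]
force: [-4.4, 9.6, 5.9]
opening: 0.0233
```

```bash
python3 -c "
from h import *
wind(1,1)"
```

```text
ang 1.9068152879526443 rad 0.06060016518133214 F [-4.43006847  9.60845865  5.90166367] tang 9.750544485779436 rad -4.107902935426706
[[-1, -0.06, -0.11, 0, 0, 0, 0]] [ 0.59016661 -0.05588359]
```

Emit:
step_arm([
  [[-1, -0.09, -1.04, 0, 0, 0, 0], [-1, -0.26, -1.01, 0, 0, 0, 0]],
])

```text
clock: 20.02
tool_pos: [0.5882, -0.0748, 0.2078]
orientation: [-90.2, -0.1, 105.5]
force: [-1.0, 10.9, 4.6]
opening: 0.0229
```

```bash
python3 -c "
from h import *
wind(1,1)"
```

```text
ang -17.242753897708845 rad 0.060729203739565446 F [-1.00915225 10.94678531  4.57815854] tang 10.155675043312552 rad -4.208653142560762
[[-1, -0.1, -0.08, 0, 0, 0, 0]] [ 0.58719988 -0.0756014 ]
```

Emit:
step_arm([
  [[-1, -0.44, -0.95, 0, 0, 0, 0], [-1, -0.5, -0.8, 0, 0, 0, 0]],
])

```text
clock: 20.27
tool_pos: [0.5798, -0.092, 0.208]
orientation: [-90.3, -0.1, 105.5]
force: [3.0, 11.6, 1.6]
opening: 0.0232
```

```bash
python3 -c "
from h import *
wind(1,1)"
```

```text
ang -35.328741805750596 rad 0.06084076423713588 F [ 2.96030418 11.59242548  1.6311167 ] tang 11.16949873688846 rad -4.288359527673527
[[-1, -0.13, -0.04, 0, 0, 0, 0]] [ 0.57853679 -0.0923822 ]
```

Emit:
step_arm([
  [[-1, 0, 0, 0, 0, 0, 0], [0.1, 0, 0, 0, 0, 0, 0], [0.1, 0, 0, 0, 0, 0, 0], [0.1, 0, 0, 0, 0, 0, 0], [0.1, 0, 0, 0, 0, 0, 0], [0.1, 0, 0, 2, 0, 0, 0], [0.1, 0, 0, 3, 0, 0, 0], [0.1, 0, 0, 4, 0, 0, 0], [0.1, 2, -5, 3, 0, 0, 0], [0.1, 0, -6, 2, 0, 0, 0], [0.1, 0, -6, 2, 0, 0, 0], [0.1, 0, -6, 0, 0, 0, 0]],
])

```text
clock: 21.78
tool_pos: [0.5976, -0.3251, 0.3691]
orientation: [-90.2, 0.1, 105.5]
force: [1.0, 0.8, 0.2]
opening: 0.0484
```

Run:
```python
from h import *
o=ctrl.get_obs(); print(o['clock'],o['tool_pos'],o['force'],o['opening'])
t=ctrl.snapshot('top'); s=ctrl.snapshot('side')
a=cv2.resize(s[170:320,210:350],(466,500),interpolation=2); b=cv2.resize(t[225:340,200:384],(334,209),interpolation=2)
out=np.zeros((600,800,3),np.uint8); out[:500,:466]=a; out[:209,466:]=b; out[220:470,466:799]=cv2.resize(t,(333,250)); cv2.imwrite('pics/c8.png',out)
```

```text
21.775 [ 0.59763626 -0.32512692  0.3690734 ] [0.96743982 0.83143954 0.20176463] 0.04836210519407562
```

View pics/c8.png

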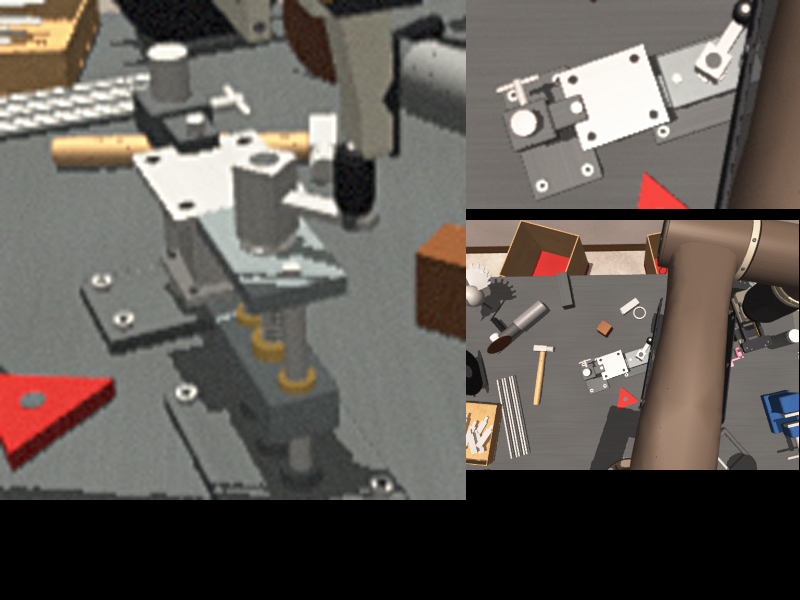

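The crank sits on the collar, the carriage is raised, the leg is under the plate and the gripper is clear. I'm handing in now.

```bash
python3 -c "
from plant import ctrl
print(ctrl.close_job())"
```

```text
the job is handed in; nothing more can be done
None
```

I took the crank off its pin, seated it fully on the square shaft and wound it clockwise about 2.4 turns, roughly 24 mm of lift. I stopped when it had clearly stiffened, then released the knob, backed away and handed the job in at about 22 s.

- **Crank seating:** the hub came to rest on the collar at the expected height, with about 7 N of push. The last picture shows it still down on the shaft.
- **Stiffening:** the force at the knob rose from about 6–7 N while free to about 11.2 N. By the figures given, that is roughly 150 N under the plate. The force climbed in every reading over the last 65 degrees or so of winding (7.6, 9.8, 10.2, 11.2 N).
- **Not confirmed:** no camera view showed the gap between the leg and the plate, so contact was judged by feel only.
- **False sign:** one earlier reading of 8.0 N looked like contact but fell back. It came with a sideways push on the knob, because I had the circle's centre slightly off, so I shifted it by 0.8 mm and went on.
- **Other things on the bench:** I touched nothing else, and what the last pictures show of the bench looks undisturbed. The arm hid the rack end in them.

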